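Slip a dust-port reducer and hose tail together loosely

ROBOT

A 6-joint arm with a two-finger parallel gripper is mounted at the origin on the work surface. World frame = base frame: x ahead of the robot, y to its left, z up, the work surface at z = 0. Lengths are in m, angles in rad, forces in N, time in s.
With the tool pointing down it reaches from about 0.225 to 0.725 m from the base axis. Payload 3.1 kg.
Tool frame: the origin (TCP) lies midway between the tips of the shut fingers; the grasp point (between the pads) lies 19 mm behind it (ctrl.grip_point_offset is the distance from the TCP to the grasp point, in m); y points along the fingers, z is the direction in which the jaws open and shut, and the axes are right-handed (so a half turn about y gives the same grasp; the last joint's range is limited). The gripper opens to 85 mm and grips with 20 to 120 N. Pads are 22 mm wide; open, the fingers measure 114 mm over their backs; the gripper's body (76 mm by 85 mm) begins 54 mm behind the grasp point. The pads swing forward as they close: fully open they stand 13 mm farther back than shut.
Start: joints at [-1.273, 0.048, 0.099, 1.622, 0, 1.443], TCP at [0.217, -0.478, 0.231] pointing down, gripper open.
Joint ranges: [-2.91, 2.91], [-0.99, 1.94], [-1.21, 1.42], [-2.12, 2.29], [-1.49, 1.47], [-3.14, 3.14]. Speed limits (rad/s): [2.79, 2.79, 3.14, 3.14, 3.14, 3.14].

INTERFACE

Orientations are given as a unit quaternion [w, x, y, z].
In Python, from cell import ctrl, eyes, job_done gives the robot as it stands. The module is installed in compiled form; this text tells all that it offers.
- The arm moves only by the tool drive_tool, never from a script. Its argument "targets" is a list that holds one entry, the list of rows, each a list of 6 numbers: the shift along the tool's x, y, z in mm, then the turn, a rotation vector about the tool's x, y, z in rad. A call has 1 to 20 rows; each row is the pose to reach, as a shift and turn from the pose measured when the call began, along the tool's axes at that moment; what a row does not reach only later rows make up. A row lasts 1/10 s, in which the tool goes at most 50 mm and 8.59 degrees, less where a joint would pass 70% of its speed; a pose out of reach is approached as far as the arm can. A call with a gripper value outside its range is refused whole. "claw" is the finger opening in mm, from 0 to 85.4, set as the call begins (left out, the last holds). The fingers move at their own pace and stop on an object; "grip_force" is the grip in N (left out, the last holds). Time passes only in rows, so rows that repeat a pose let the fingers close. It gives the time, the measured TCP pose, the force and the opening at its end, in the units of the state.
- ctrl.read_state(): the state, without advancing time (a new reading comes with each control period).
- eyes.capture(name): name is "side" or "top"; returns a dict with "image" (400x640x3 uint8, blue, green, red), "intrinsics" (3x3 intrinsics, pixels), "R" (3x3) and "t" (3): a world point X has camera coordinates R X + t. Camera axes: x right, y down, z forward; pixel columns grow to the right and rows downward; lengths in m; the calibration is good to about 2 mm. A picture is of the moment at which its call begins. There is no depth.
- job_done(): hands the job in, once; it reports no verdict.
The state is a dict: "t": time; "joint_pos": joint angles; "joint_velocities": joint speeds; "joint_efforts": joint torques, N m; "ee_pos": TCP position; "ee_rot": TCP orientation; "wrist_force": force on the tool from outside, world axes, zero at the start; "moment": the same for the moment, N m; "gripper_width": finger opening in m.
Only numpy, scipy, OpenCV 4.12 (cv2) and the standard library are available. Lean on these libraries where they do the work, as an engineer would, in place of code of your own. Each camera call takes 0.05 s, during which the arm holds its last target.

TASK

Make up the dust-extraction connection on the model-making bench: set the blue reducer, tapered foot first, into the leaning grey port, let go of it, then set the orange hose tail, tapered foot first, into the reducer. Each taper should sit home and in line, only slipped in loosely: stop as soon as it seats and never press or drop it so hard that the sprung port is pushed in by 15 mm or more and the tapers wedge. Leave the paint tin, glue bottle and screwdriver where they are, and let go at the end.

Things in the scene. Friction and masses are not known exactly. Their poses are not given: they have to be found in the camera images.
- bracket: Grey steel bracket bolted to the bench (fixed), base plate 150 x 120 x 12 mm, that carries the leaning port. Origin on the bench; the plate's centre is 20 mm from it along +x of the bracket. Its place and yaw vary. The port leans 30 degrees from vertical towards the bracket's -x side, roughly towards the robot.
- cuff_mouth (a point): Centre of the mouth of the grey tapered port (cuff, yellow rim band), about 140 mm above the bench. Its z axis is the port's axis, pointing out of the mouth (30 degrees from vertical). The port is a round cup, open at the top: inner diameter 61 mm at the mouth, narrowing by 0.24 mm in diameter per mm of depth, 70 mm deep, outer diameter 72 mm over the yellow band. The point moves with the port.
- cuff (a joint): How far the port is pushed in along its axis on its soft bellows, in m: 0 free, grows as it is pressed inwards, hard stop at 0.024. Spring 0.8 N per mm; the weight of both parts pushes it about 3 mm. Pushed in by 15 mm or more (about 12 N), the tapers wedge: that spoils the job.
- reducer: Loose blue plastic reducer, 110 mm tall, about 0.16 kg, upright on its narrow foot. Origin: centre of its underside; z up its axis. Foot: solid round taper, 50 mm diameter at the bottom, 62 mm at 50 mm height, same slope as the port. From 58 to 110 mm height a straight collar 63 mm across (66 over its facets), white rings at its edges: grip there. Seated loosely in the port its underside is about 45 mm below the port's mouth (43 to 48).
- reducer_mouth (a point): Centre of the reducer's upper mouth, 110 mm above its underside on its axis; z points out of the mouth. Inside is a tapered cup 50 mm deep, inner diameter 55 mm at the mouth, narrowing by 0.24 mm per mm of depth.
- hose_tail: Loose orange plastic hose tail, 135 mm tall, about 0.13 kg, standing upright on its narrow tapered foot. Origin: centre of its underside; z runs up its axis. Foot: round taper, 44 mm diameter at the bottom, 56 mm at 50 mm height; above it, from 56 to 135 mm, a straight tube of 42 mm diameter: grip there. Seated loosely in the reducer its underside is about 44 mm below the reducer's mouth (42 to 47), just clear of the cup's floor.
- paint_tin: Bystander: closed paint tin, 72 mm diameter, about 85 mm tall, loose; origin at its underside. Leave alone.
- glue_bottle: Bystander: white glue bottle with a red cap, 52 mm diameter, 115 mm tall, loose; origin at its underside. Leave alone.
- screwdriver: Bystander: screwdriver with yellow handle, 170 mm long, lying on the bench along its x axis. Leave alone.
Things that resemble listed ones, but are neither listed nor needed, are in the scene too. There is more than one size of the reducer; the job needs the larger. Of the things shaped like the hose_tail, the orange one is meant.

How it is judged:
By the outcome, as a careful person would: the job done as asked, in the order asked, and still so for the second after the job is handed in, with the robot touching nothing.
It also fails if it takes over 64 s, if anything falls off the work surface, if the arm or the gripper's body presses on something with over 40 N, if the wrist force passes 120 N, or if a joint passes its speed limit or range.

## Working session

There is one attempt and no reset: what is moved stays moved. The work goes in short steps, Python scripts to look and compute and a tool call to move; the robot and the scene stay as the last step left them, time stands still between calls to the robot, and variables do not carry over. Pictures are saved under pics/ and viewed, and the job is handed in when it is done.

Besides the shell and the picture viewer there is one more tool, called after "Emit:" by a JSON object that holds its "op" and its "data", one argument or row to a line. drive_tool: Moves the arm, as the interface text tells. Its arguments: {"type":"object","properties":{"targets":{"type":"array","items":{"type":"array","items":{"type":"array","items":{"type":"number"}}}},"claw":{"type":"number"},"grip_force":{"type":"number"}},"required":["targets"]}

```bash
mkdir -p pics
cat > h.py <<'E'
import numpy as np, cv2
from cell import ctrl, eyes
from scipy.spatial.transform import Rotation as R
def proj(c,X):
    p=(c["R"]@np.atleast_2d(X).T).T+np.ravel(c["t"]); q=(c["intrinsics"]@p.T).T; return q[:,:2]/q[:,2:]
def ray(c,uv):
    d=np.linalg.solve(c["intrinsics"],[uv[0],uv[1],1]); Rm=np.array(c["R"]); return -Rm.T@np.ravel(c["t"]), Rm.T@d
def at_z(c,uv,z):
    o,d=ray(c,uv); return o+d*(z-o[2])/d[2]
def pose():
    s=ctrl.read_state(); q=s["ee_rot"]; return np.array(s["ee_pos"]), R.from_quat([q[1],q[2],q[3],q[0]])
def delta(P,Rt):
    p,r=pose(); return np.round(r.inv().apply(np.array(P)-p)*1000,1), np.round((r.inv()*Rt).as_rotvec(),4)
E
python3 - <<'E'
from h import *
s=ctrl.read_state()
print({k:np.round(v,3) for k,v in s.items()}, ctrl.grip_point_offset)
p,r=pose(); print(r.as_matrix().round(3))
for n in("side","top"):
    c=eyes.capture(n); cv2.imwrite(f"pics/{n}0.png",c["image"]); print(n,c["intrinsics"],ray(c,(320,200)))
E
```

```text
{'t': np.float64(0.0), 'joint_pos': array([-1.273,  0.049,  0.098,  1.622, -0.   ,  1.443]), 'joint_velocities': array([ 0.001,  0.   ,  0.001, -0.001, -0.001,  0.   ]), 'joint_efforts': array([ 0.0000e+00, -3.3878e+01,  3.2001e+01,  2.0000e-02, -0.0000e+00,
       -0.0000e+00]), 'ee_pos': array([ 0.217, -0.478,  0.23 ]), 'ee_rot': array([ 0.149, -0.149,  0.692, -0.69 ]), 'wrist_force': array([-0.598,  0.156, -0.329]), 'moment': array([-0.004,  0.012, -0.021]), 'gripper_width': np.float64(0.085)} 0.0187
[[-0.911 -0.001  0.413]
 [-0.413  0.002 -0.911]
 [-0.    -1.    -0.002]]
side [[378.71843271   0.         318.27485732]
 [  0.         378.71843271 192.57264726]
 [  0.           0.           1.        ]] (array([0.35306072, 0.60971323, 0.71556854]), array([ 0.2068463 , -0.68433895, -0.69949995]))
top [[486.73957335   0.         313.74239513]
 [  0.         486.73957335 197.75512928]
 [  0.           0.           1.        ]] (array([ 0.39897415, -0.01235965,  1.18379975]), array([ 0.11163914,  0.01127307, -0.99377873]))
```

View pics/side0.png

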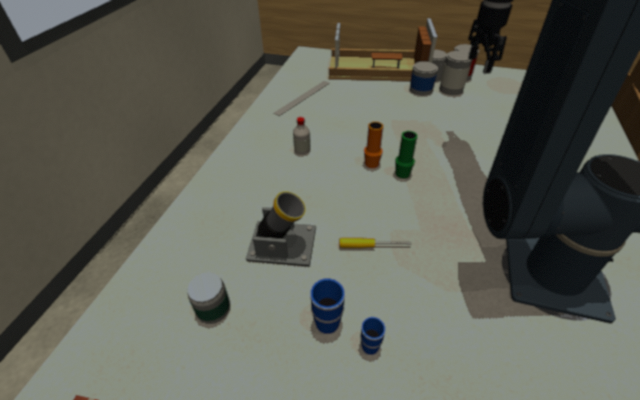

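View pics/top0.png

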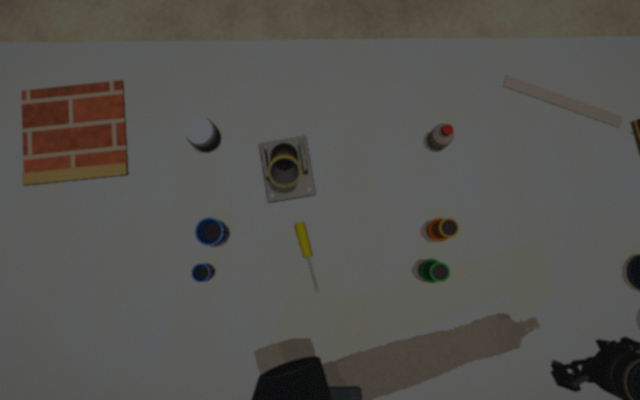

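The side view shows the large reducer at (327,305), the small one at (372,335), the orange tail at (374,145), and the port rim at (289,207). I'll zoom in on each for measurement.

Run:
```python
from h import *
def crop(f,x,y,w,h,k):
    i=cv2.imread(f)[y:y+h,x:x+w]; i=cv2.convertScaleAbs(i,alpha=1.7 if 'side' in f else 2.3); return cv2.resize(i,None,fx=k,fy=k,interpolation=cv2.INTER_CUBIC)
a=crop('pics/side0.png',240,170,120,170,3); b=crop('pics/side0.png',350,110,80,80,4)
t=crop('pics/top0.png',180,120,140,120,3);u=crop('pics/top0.png',410,200,60,60,4)
W=np.zeros((600,800,3),np.uint8)
W[:510,:360]=a; W[:240,360:600]=u[:240,:240]; W[240:600,360:780]=t
cv2.imwrite('pics/z0.png',W); cv2.imwrite('pics/z1.png',b)
```

```text
(no output)
```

View pics/z0.png

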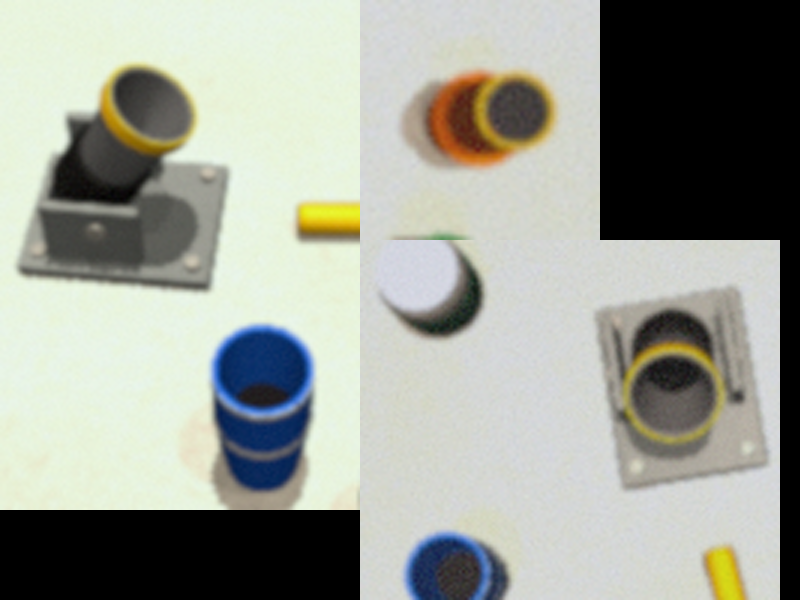

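View pics/z1.png

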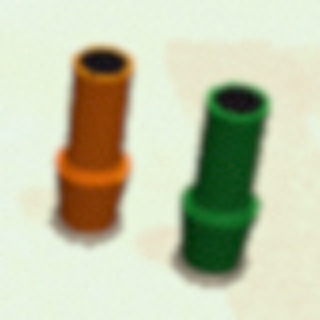

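```bash
cat >> h.py <<'E'
def tri(c1,u1,c2,u2):
    o1,d1=ray(c1,u1);o2,d2=ray(c2,u2); A=np.c_[d1,-d2]; s=np.linalg.lstsq(A,o2-o1,rcond=None)[0]
    a=o1+d1*s[0];b=o2+d2*s[1]; return (a+b)/2, np.linalg.norm(a-b)
E
python3 - <<'E'
from h import *
S=eyes.capture("side");T=eyes.capture("top")
for n,s,t,z in(("red",(327.3,293.7),(209.3,231.7),.11),("hose",(375.4,125.4),(448.4,227.6),.135),("port",(289.2,206),(284.3,171),.14)):
    print(n,tri(S,s,T,t),at_z(S,s,z).round(4),at_z(T,t,z).round(4))
f=lambda u,v:(180+(u-360)/3-.33,120+(v-240)/3-.33)
P=np.array([at_z(T,f(*q),.012) for q in((597,308),(742,288),(768,464),(625,488))]); print(P.round(4),P.mean(0))
f=lambda u,v:(240+u/3-.33,170+v/3-.33)
P2=np.array([at_z(S,f(*q),.012) for q in((228,165),(212,284))]); print(P2.round(4))
for e in((0,3),(1,2)): d=P[e[0]]-P[e[1]]; print(np.degrees(np.arctan2(d[1],d[0])),np.linalg.norm(d))
for e in((0,1),(3,2)): d=P[e[0]]-P[e[1]]; print(np.degrees(np.arctan2(-d[0],d[1])),np.linalg.norm(d))
E
```

```text
red (array([0.4509207 , 0.24594831, 0.10749279]), np.float64(0.002459669622731113)) [0.4517 0.2476 0.11  ] [0.4496 0.2452 0.11  ]
hose (array([ 0.45754747, -0.27410662,  0.13887503]), np.float64(0.0022776253488519865)) [ 0.4594 -0.28    0.135 ] [ 0.4566 -0.2752  0.135 ]
port (array([0.58205419, 0.07778709, 0.13570366]), np.float64(0.0027101699800776554)) [0.5817 0.0818 0.14  ] [0.58   0.0771 0.14  ]
[[0.674  0.1519 0.012 ]
 [0.6901 0.0327 0.012 ]
 [0.5445 0.0114 0.012 ]
 [0.5252 0.1272 0.012 ]] [0.60844632 0.08078641 0.012     ]
[[0.5471 0.0085 0.012 ]
 [0.5245 0.1267 0.012 ]]
9.427148921076279 0.1507978213237548
8.317404812707505 0.14716260563342934
7.687188431665808 0.12023269956192699
9.433081492511672 0.11732709562121728
```

```bash
cat >> h.py <<'E'
RD=R.from_matrix(np.array([[1,0,0],[0,0,1],[0,-1,0.]]))
yaw=np.radians(8.9)
AX=np.array([-np.sin(np.pi/6)*np.cos(yaw),-np.sin(np.pi/6)*np.sin(yaw),np.cos(np.pi/6)])
zz=np.array([-np.sin(yaw),np.cos(yaw),0]); RP=R.from_matrix(np.c_[np.cross(-AX,zz),-AX,zz])
E
python3 -c "
from h import *
print(RD.as_matrix(),RP.as_matrix().round(3)); print(delta([.4505,.2463,.22],RD))"
```

```text
[[ 1.  0.  0.]
 [ 0.  0.  1.]
 [ 0. -1.  0.]] [[ 0.856  0.494 -0.155]
 [ 0.134  0.077  0.988]
 [ 0.5   -0.866  0.   ]]
(array([-512. ,   11.5, -562.8]), array([ 2.0000e-04, -2.7158e+00, -2.1000e-03]))
```

Emit:
{"op": "drive_tool", "data": {
  "targets": [
    [[-512,11,-563,0,-2.716,-0.002],[-512,11,-563,0,-2.716,-0.002],[-512,11,-563,0,-2.716,-0.002],[-512,11,-563,0,-2.716,-0.002],[-512,11,-563,0,-2.716,-0.002],[-512,11,-563,0,-2.716,-0.002],[-512,11,-563,0,-2.716,-0.002],[-512,11,-563,0,-2.716,-0.002],[-512,11,-563,0,-2.716,-0.002],[-512,11,-563,0,-2.716,-0.002],[-512,11,-563,0,-2.716,-0.002],[-512,11,-563,0,-2.716,-0.002],[-512,11,-563,0,-2.716,-0.002],[-512,11,-563,0,-2.716,-0.002],[-512,11,-563,0,-2.716,-0.002],[-512,11,-563,0,-2.716,-0.002],[-512,11,-563,0,-2.716,-0.002],[-512,11,-563,0,-2.716,-0.002],[-512,11,-563,0,-2.716,-0.002],[-512,11,-563,0,-2.716,-0.002]]
  ],
  "claw": 85
}}

```text
t: 2.2
ee_pos: [0.4503, 0.2464, 0.2203]
ee_rot: [-0.707, 0.707, -0.001, 0.001]
wrist_force: [0.5, 0.9, 0.0]
gripper_width: 0.0851
```

```bash
python3 -c "
from h import *
s=ctrl.read_state();print(s['t'],s['joint_pos'],s['wrist_force']); print(pose()[0],delta([.4505,.2463,.06],RD))
for n in('side','top'):
    c=eyes.capture(n);i=c['image']
    for q in proj(c,pose()[0]): cv2.circle(i,tuple(int(round(v)) for v in q),2,(0,0,255),-1)
    cv2.imwrite(f'pics/{n}1.png',cv2.convertScaleAbs(i,alpha=1.8))
"
```

```text
2.2 [3.69920216e-01 1.57990675e-02 4.42905786e-02 1.59979218e+00
 1.28056650e-04 3.72349560e-01] [0.50564193 0.88566061 0.01764819]
[0.4503392  0.24642565 0.22029735] (array([ 2.000e-01,  1.603e+02, -1.000e-01]), array([ 0.0001, -0.0024, -0.0005]))
```

View pics/side1.png

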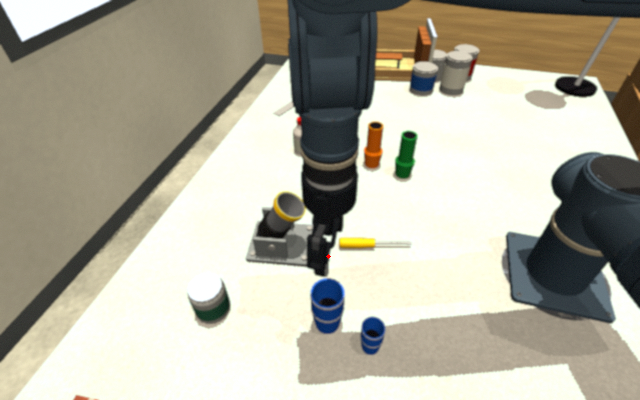

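View pics/top1.png

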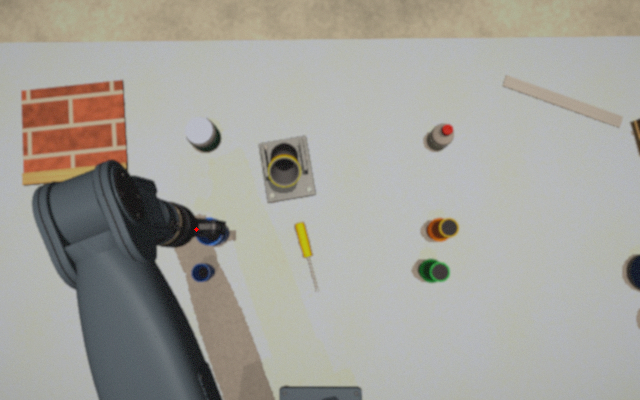

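```bash
python3 -c "
from h import *
c=eyes.capture('side');P=pose()[0]
for d in([0,.05,.013],[0,-.05,.013],[0,0,0],[0,0,.1],[0,0,.3]): print(d,proj(c,P+np.array(d)))
i=cv2.convertScaleAbs(c['image'],alpha=1.8)[190:350,270:390];cv2.imwrite('pics/s2.png',cv2.resize(i,None,fx=4,fy=4))
"
```

```text
[0, 0.05, 0.013] [[319.6337861  276.53302145]]
[0, -0.05, 0.013] [[336.13449458 228.22103055]]
[0, 0, 0] [[328.33711264 255.9851892 ]]
[0, 0, 0.1] [[328.52713257 213.31700011]]
[0, 0, 0.3] [[329.09885445  84.93921629]]
```

View pics/s2.png

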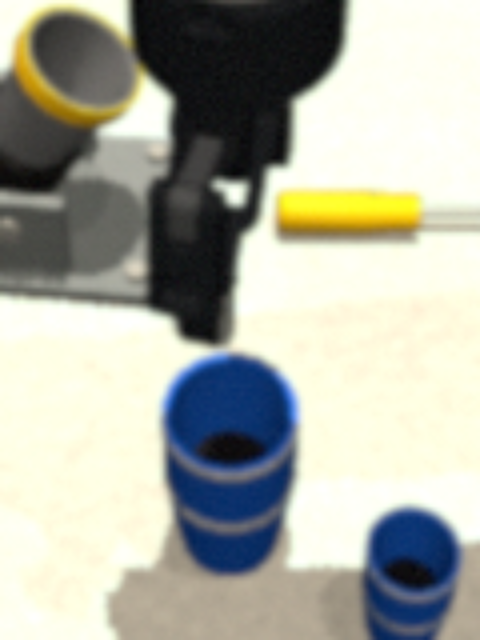

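The near fingertip shows at about (321,275) and was predicted at (320,276), so the calibration agrees. I'll descend.

Emit:
{"op": "drive_tool", "data": {
  "targets": [
    [[0,30,0,0,0,0],[0,60,0,0,0,0],[0,90,0,0,0,0],[0,110,0,0,0,0],[0,130,0,0,0,0],[0,145,0,0,0,0],[0,160,0,0,0,0],[0,160,0,0,0,0],[0,160,0,0,0,0]]
  ]
}}

```text
t: 3.25
ee_pos: [0.4503, 0.246, 0.0606]
ee_rot: [-0.707, 0.707, -0.001, 0.001]
wrist_force: [0.9, -0.5, 1.6]
gripper_width: 0.085
```

Emit:
{"op": "drive_tool", "data": {
  "targets": [
    [[0,0,0,0,0,0],[0,0,0,0,0,0],[0,0,0,0,0,0],[0,0,0,0,0,0],[0,0,0,0,0,0],[0,0,0,0,0,0],[0,0,0,0,0,0],[0,0,0,0,0,0],[0,0,0,0,0,0],[0,0,0,0,0,0]]
  ],
  "claw": 55,
  "grip_force": 30
}}

```text
t: 4.25
ee_pos: [0.4515, 0.2466, 0.0622]
ee_rot: [0.707, -0.707, 0.0, -0.002]
wrist_force: [-0.5, -0.1, 5.2]
gripper_width: 0.0627
```

Emit:
{"op": "drive_tool", "data": {
  "targets": [
    [[0,-10,0,0,0,0],[0,-30,0,0,0,0],[0,-60,0,0,0,0],[0,-100,0,0,0,0],[0,-140,0,0,0,0],[0,-180,0,0,0,0],[0,-200,0,0,0,0],[0,-210,0,0,0,0],[0,-210,0,0,0,0],[0,-210,0,0,0,0]]
  ]
}}

```text
t: 5.25
ee_pos: [0.4504, 0.2461, 0.2705]
ee_rot: [-0.707, 0.707, -0.001, 0.001]
wrist_force: [0.4, 0.8, -3.0]
gripper_width: 0.0625
```

Run:
```python
from h import *
from scipy.optimize import least_squares
S=eyes.capture("side");T=eyes.capture("top")
obs=[]
for n,c,(x0,y0,x1,y1) in(("side",S,(268,185,310,225)),("top",T,(262,145,306,192))):
    im=cv2.imread(f"pics/{n}0.png"); h=cv2.cvtColor(im,cv2.COLOR_BGR2HSV)
    m=cv2.inRange(h,(18,110,60),(34,255,255)); k=np.zeros_like(m);k[y0:y1,x0:x1]=m[y0:y1,x0:x1]
    k=cv2.morphologyEx(k,cv2.MORPH_CLOSE,np.ones((3,3)))
    pts=cv2.findNonZero(k); hull=cv2.convexHull(pts)[:,0].astype(float); 
    f=np.zeros_like(k); cv2.fillConvexPoly(f,hull.astype(np.int32),255)
    print(n,len(pts),hull.min(0),hull.max(0)); obs.append((c,hull))
th=np.linspace(0,2*np.pi,200)
def ringhull(c,P,yaw,depths=(0,-.010)):
    ax=np.array([-.5*np.cos(yaw),-.5*np.sin(yaw),np.sqrt(.75)]);u=np.array([-np.sin(yaw),np.cos(yaw),0]);v=np.cross(ax,u)
    X=np.concatenate([P+d*ax+.036*(np.outer(np.cos(th),u)+np.outer(np.sin(th),v)) for d in depths])
    return cv2.convexHull(proj(c,X).astype(np.float32))
def res(p):
    return np.concatenate([[cv2.pointPolygonTest(ringhull(c,p[:3],yaw,(0,-p[3])),(float(a),float(b)),True)-p[4] for a,b in h] for c,h in obs])
r=least_squares(res,[.581,.0785,.138,.008,0],x_scale=[.01,.01,.01,.01,1],diff_step=1e-3)
print(r.x.round(4),np.sqrt(np.mean(r.fun**2)))
W=[]
for n,c in(("side",S),("top",T)):
    im=cv2.convertScaleAbs(cv2.imread(f"pics/{n}0.png"),alpha=1.8)
    x,y=proj(c,r.x[:3])[0].astype(int)
    k=6; z=cv2.resize(im[y-30:y+30,x-30:x+30],None,fx=k,fy=k)
    hh=ringhull(c,r.x[:3],yaw,(0,)).reshape(-1,2); hh=((hh-[x-30,y-30]+.5)*k).astype(np.int32); cv2.polylines(z,[hh],True,(0,0,255)); W.append(z)
cv2.imwrite("pics/port.png",np.hstack(W))
```

```text
side 180 [273. 193.] [301. 220.]
top 183 [268. 154.] [300. 187.]
[0.5745 0.077  0.1527 0.0272 1.0214] 0.343955118643952
```

View pics/port.png

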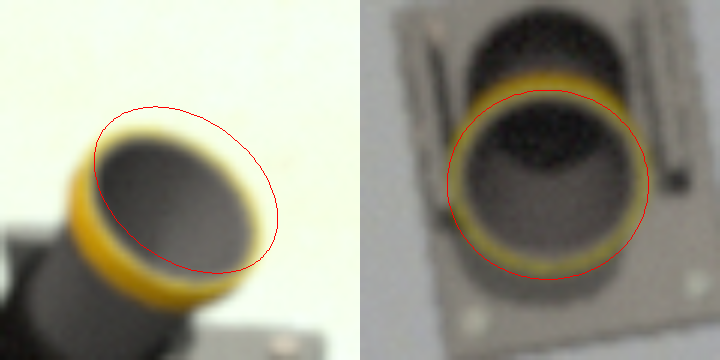

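```bash
cat > port.py <<'E'
from h import *
from scipy.optimize import least_squares
th=np.linspace(0,2*np.pi,200)
def ring(c,P,r,yaw=yaw):
    ax=np.array([-.5*np.cos(yaw),-.5*np.sin(yaw),np.sqrt(.75)]);u=np.array([-np.sin(yaw),np.cos(yaw),0]);v=np.cross(ax,u)
    return proj(c,P+r*(np.outer(np.cos(th),u)+np.outer(np.sin(th),v))).astype(np.float32).reshape(-1,1,2)
def seg(im,ctr):
    k=8;x,y=ctr;p=im[y-30:y+30,x-30:x+30];b=cv2.resize(p,None,fx=k,fy=k,interpolation=cv2.INTER_CUBIC)
    lab=cv2.cvtColor(b,cv2.COLOR_BGR2HSV); m=cv2.inRange(lab,(0,0,0),(180,100,255))
    m=cv2.morphologyEx(m,cv2.MORPH_OPEN,np.ones((9,9)))
    n,l,st,_=cv2.connectedComponentsWithStats(m); i=l[240,240]; q=(l==i).astype(np.uint8)
    cs=max(cv2.findContours(q,0,1)[0],key=cv2.contourArea)
    return cv2.convexHull(cs)[:,0]/k-.5+[x-30,y-30]
if __name__=="__main__":
    S=eyes.capture("side");T=eyes.capture("top"); obs=[]
    for n,c,ct in(("side",S,(290,206)),("top",T,(284,171))):
        h=seg(cv2.imread(f"pics/{n}0.png"),ct); print(n,h.min(0),h.max(0)); obs.append((c,h))
    def res(p): return np.concatenate([[cv2.pointPolygonTest(ring(c,p[:3],.0305),(float(a),float(b)),True)-p[3+i] for a,b in h] for i,(c,h) in enumerate(obs)])
    r=least_squares(res,[.581,.0785,.138,0,0],x_scale=[.01,.01,.01,1,1],diff_step=1e-3)
    print(r.x.round(4),np.sqrt(np.mean(r.fun**2)))
    W=[]
    for n,c in(("side",S),("top",T)):
        im=cv2.convertScaleAbs(cv2.imread(f"pics/{n}0.png"),alpha=1.8)
        x,y=proj(c,r.x[:3])[0].astype(int); k=6; z=cv2.resize(im[y-30:y+30,x-30:x+30],None,fx=k,fy=k)
        for rr in(.0305,.036): cv2.polylines(z,[((ring(c,r.x[:3],rr)-[x-30,y-30]+.5)*k).astype(np.int32)],True,(0,0,255))
        W.append(z)
    cv2.imwrite("pics/port2.png",np.hstack(W))
E
python3 port.py
```

```text
side [259.5 175.5] [319.375 235.375]
top [269.   157.25] [298.75 185.5 ]
[  0.5795   0.078    0.1387 -30.2745  -0.9504] 0.6373170989114465
```

View pics/port2.png

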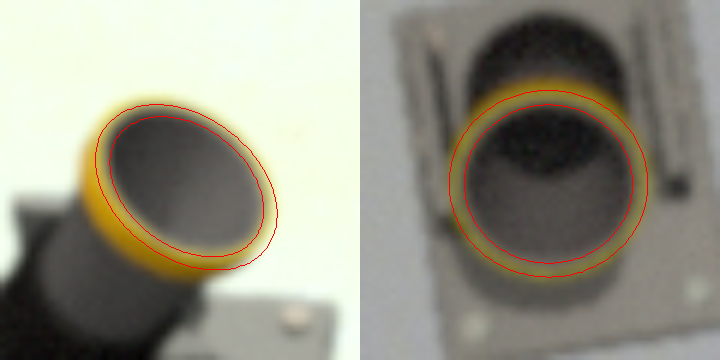

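```bash
cat >> h.py <<'E'
M=np.array([.5803,.0775,.139])
E
python3 -c "
from h import *
print(M+AX*.1222,delta(M+AX*.1222,RP))"
```

```text
[0.51993565 0.0680472  0.2448283 ] (array([  70.3,   25.4, -177.8]), array([ 0.0417, -0.1545, -0.5235]))
```

Emit:
{"op": "drive_tool", "data": {
  "targets": [
    [[7,0,-18,0.004,-0.015,-0.052],[14,0,-36,0.008,-0.03,-0.104],[21,5,-54,0.012,-0.046,-0.157],[28,10,-72,0.017,-0.062,-0.21],[35,13,-90,0.021,-0.078,-0.262],[42,15,-107,0.025,-0.093,-0.314],[49,18,-125,0.029,-0.108,-0.366],[56,20,-142,0.033,-0.124,-0.419],[63,23,-160,0.038,-0.139,-0.471],[70,25,-178,0.042,-0.154,-0.523],[70,25,-178,0.042,-0.154,-0.523],[70,25,-178,0.042,-0.154,-0.523],[70,25,-178,0.042,-0.154,-0.523],[70,25,-178,0.042,-0.154,-0.523]]
  ]
}}

```text
t: 6.85
ee_pos: [0.5199, 0.0687, 0.2458]
ee_rot: [0.695, -0.666, -0.236, -0.129]
wrist_force: [-0.7, 0.2, -2.0]
gripper_width: 0.0627
```

```bash
cat > look.py <<'E'
import sys
from h import *
tag=sys.argv[1]; L=float(sys.argv[2])
s=ctrl.read_state(); print(s['t'],s['joint_pos'].round(3) if hasattr(s['joint_pos'],'round') else s['joint_pos'],np.round(s['wrist_force'],1))
p,r=pose(); print(p,delta(M+AX*(.060+L),RP)); W=[]
ty=r.apply([0,1,0]); und=p+ty*L; print('underside',und,'tilt deg',np.degrees(np.arccos(-ty@AX)))
dv=und-M; print('d along',dv@AX,'lat',dv-AX*(dv@AX))
from port import ring
th=np.linspace(0,2*np.pi,80); bx,bz=r.apply([1,0,0]),r.apply([0,0,1])
for n in('side','top'):
    c=eyes.capture(n);im=cv2.convertScaleAbs(c['image'],alpha=1.8 if n=='side' else 2.4)
    x,y=proj(c,M+AX*.06)[0].astype(int);k=4;H=65
    z=cv2.resize(im[y-H:y+H,x-H+0:x+H],None,fx=3,fy=3,interpolation=cv2.INTER_CUBIC)
    cv2.imwrite(f'pics/{tag}_{n}_raw.png',z)
    for rad,h in((.025,0),(.031,.05),(.0315,.058),(.0315,.110)):
        q=proj(c,und-ty*h+rad*(np.outer(np.cos(th),bx)+np.outer(np.sin(th),bz)))
        cv2.polylines(z,[((q-[x-H,y-H]+.5)*3).astype(np.int32)],True,(0,0,255))
    cv2.polylines(z,[((ring(c,M,.036)[:,0]-[x-H,y-H]+.5)*3).astype(np.int32)],True,(0,255,0))
    W.append(z)
cv2.imwrite(f'pics/{tag}.png',np.hstack(W))
E
python3 look.py a .0622
```

```text
6.85 [-0.063 -0.53  -0.458  1.13   0.11  -0.191] [-0.7  0.2 -2. ]
[0.51990697 0.06865063 0.24579763] (array([-0.5,  0.8, -0.6]), array([-0.0011,  0.0005, -0.0004]))
underside [0.55060263 0.07352378 0.19191935] tilt deg 0.0639963600381915
d along 0.06080698865173591 lat [0.00034007 0.00072752 0.00025896]
```

View pics/a.png

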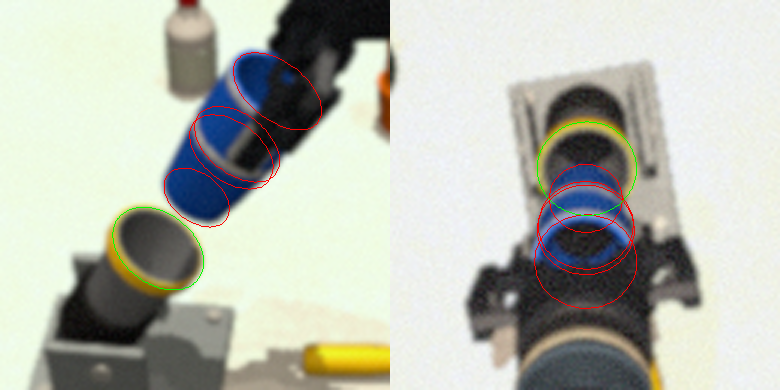

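Emit:
{"op": "drive_tool", "data": {
  "targets": [
    [[0,8,0,0,0,0],[0,16,0,0,0,0],[0,24,0,0,0,0],[0,32,0,0,0,0],[0,40,0,0,0,0],[0,47,0,0,0,0],[0,54,0,0,0,0],[0,60,0,0,0,0],[0,66,0,0,0,0],[0,72,0,0,0,0],[0,76,0,0,0,0],[0,80,0,0,0,0],[0,80,0,0,0,0],[0,80,0,0,0,0]]
  ]
}}

```text
t: 8.35
ee_pos: [0.5594, 0.0748, 0.1765]
ee_rot: [0.695, -0.666, -0.236, -0.129]
wrist_force: [0.7, -0.4, -1.6]
gripper_width: 0.0622
```

```bash
python3 look.py b .0622
```

```text
8.35 [-0.042 -0.42  -0.525  0.951  0.099 -0.172] [ 0.7 -0.4 -1.6]
[0.55943547 0.07484441 0.17645915] (array([ -0.5, -79.2,  -0.5]), array([-0.001 ,  0.0006, -0.0003]))
underside [0.5901345 0.0797121 0.1225823] tilt deg 0.05798929824129068
d along -0.019247307241152378 lat [0.00032671 0.00072322 0.00025096]
```

View pics/b.png

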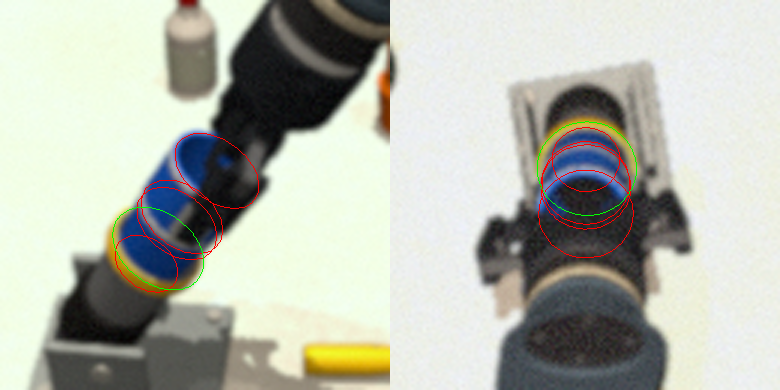

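The foot is in the mouth with no contact force. Next I'll advance slowly.

Emit:
{"op": "drive_tool", "data": {
  "targets": [
    [[0,3,0,0,0,0],[0,6,0,0,0,0],[0,9,0,0,0,0],[0,12,0,0,0,0],[0,14,0,0,0,0],[0,16,0,0,0,0],[0,16,0,0,0,0]]
  ]
}}

```text
t: 9.15
ee_pos: [0.5672, 0.0758, 0.1623]
ee_rot: [0.695, -0.667, -0.235, -0.129]
wrist_force: [-2.3, -1.2, -1.8]
gripper_width: 0.0626
```

Emit:
{"op": "drive_tool", "data": {
  "targets": [
    [[0,1,0,0,0,0],[0,2,0,0,0,0],[0,3,0,0,0,0],[0,3,0,0,0,0]]
  ]
}}

```text
t: 9.55
ee_pos: [0.5685, 0.0759, 0.1595]
ee_rot: [0.695, -0.667, -0.235, -0.129]
wrist_force: [-3.2, -2.4, -1.0]
gripper_width: 0.0632
```

Emit:
{"op": "drive_tool", "data": {
  "targets": [
    [[0,1,0,0,0,0],[0,2,0,0,0,0],[0,3,0,0,0,0],[0,3,0,0,0,0]]
  ]
}}

```text
t: 9.95
ee_pos: [0.57, 0.0759, 0.1567]
ee_rot: [0.695, -0.667, -0.235, -0.129]
wrist_force: [-3.7, -2.5, -0.3]
gripper_width: 0.0629
```

Emit:
{"op": "drive_tool", "data": {
  "targets": [
    [[-0.5,0,-0.4,0,0,0],[-1,0,-0.8,0,0,0],[-1,0,-0.8,0,0,0],[-1,0,-0.8,0,0,0]]
  ]
}}

```text
t: 10.35
ee_pos: [0.5696, 0.0754, 0.1565]
ee_rot: [0.695, -0.667, -0.235, -0.129]
wrist_force: [0.1, -0.5, -1.9]
gripper_width: 0.0623
```

```bash
python3 - <<'E'
from h import *
p,r=pose()
s=ctrl.read_state(); print(s['t'],r.inv().apply(s['wrist_force']).round(2),s['moment'], (p-r.apply([0,-1,0])*.0622-M)@AX)
E
python3 look.py c .0622
```

```text
10.35 [-0.98  1.66 -0.47] [-0.15116277  0.74200805  0.00524651] -0.041563776390058954
10.35 [-0.039 -0.385 -0.54   0.901  0.097 -0.169] [ 0.1 -0.5 -1.9]
[0.56956939 0.07539947 0.15652029] (array([   0.6, -101.6,    0.5]), array([-0.0004,  0.0004, -0.0007]))
underside [0.6002537  0.08023048 0.10263174] tilt deg 0.04657030825854144
d along -0.041563776390058954 lat [-0.00057798 -0.0004847  -0.00037297]
```

View pics/c.png

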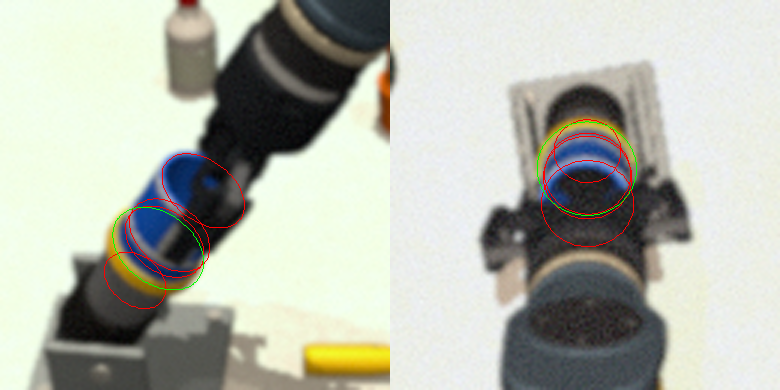

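Emit:
{"op": "drive_tool", "data": {
  "targets": [
    [[0,1,0,0,0,0],[0,2,0,0,0,0],[0,2,0,0,0,0],[0,2,0,0,0,0]]
  ]
}}

```text
t: 10.85
ee_pos: [0.5705, 0.0755, 0.1546]
ee_rot: [0.695, -0.667, -0.235, -0.129]
wrist_force: [-0.8, 0.1, -1.8]
gripper_width: 0.0627
```

Emit:
{"op": "drive_tool", "data": {
  "targets": [
    [[0,1,0,0,0,0],[0,2,0,0,0,0],[0,2,0,0,0,0],[0,2,0,0,0,0]]
  ]
}}

```text
t: 11.25
ee_pos: [0.5715, 0.0755, 0.1529]
ee_rot: [0.695, -0.667, -0.235, -0.129]
wrist_force: [-1.7, -0.7, -1.5]
gripper_width: 0.0626
```

Emit:
{"op": "drive_tool", "data": {
  "targets": [
    [[0,1,0,0,0,0],[0,2,0,0,0,0],[0,2,0,0,0,0],[0,2,0,0,0,0]]
  ]
}}

```text
t: 11.65
ee_pos: [0.5725, 0.0755, 0.1511]
ee_rot: [0.695, -0.667, -0.235, -0.129]
wrist_force: [-1.6, -0.7, -0.9]
gripper_width: 0.0625
```

Run:
```python
from h import *
p,r=pose()
s=ctrl.read_state(); print(s['t'],r.inv().apply(s['wrist_force']).round(2),s['moment'], (p-r.apply([0,-1,0])*.0622-M)@AX)
```

```text
11.65 [-1.93 -0.02 -0.4 ] [-0.33450743  0.91052128 -0.10761063] -0.04765170227211995
```

Emit:
{"op": "drive_tool", "data": {
  "targets": [
    [[-0.5,0.3,0,0,0,0],[-0.5,0.5,0,0,0,0],[-0.5,0.5,0,0,0,0],[-0.5,0.5,0,0,0,0]]
  ]
}}

```text
t: 12.05
ee_pos: [0.5725, 0.0756, 0.1508]
ee_rot: [0.695, -0.667, -0.235, -0.129]
wrist_force: [-0.7, -1.4, 0.3]
gripper_width: 0.0624
```

Emit:
{"op": "drive_tool", "data": {
  "targets": [
    [[0,0,0,0,0,0],[0,0,0,0,0,0],[0,0,0,0,0,0],[0,0,0,0,0,0],[0,0,0,0,0,0],[0,0,0,0,0,0],[0,0,0,0,0,0],[0,0,0,0,0,0]]
  ],
  "claw": 85
}}

```text
t: 12.85
ee_pos: [0.5725, 0.0756, 0.1508]
ee_rot: [0.695, -0.667, -0.235, -0.129]
wrist_force: [-0.1, -0.2, -0.3]
gripper_width: 0.0851
```

```bash
python3 look.py d .0622
```

```text
12.85 [-0.038 -0.375 -0.544  0.886  0.096 -0.168] [-0.1 -0.2 -0.3]
[0.57252563 0.07555169 0.15079692] (array([   1. , -108. ,    0.7]), array([ 0.0003,  0.0003, -0.0005]))
underside [0.60322725 0.08033827 0.09691428] tilt deg 0.03501419872721831
d along -0.04799245971762064 lat [-0.00078006 -0.0008742  -0.00052303]
```

View pics/d.png

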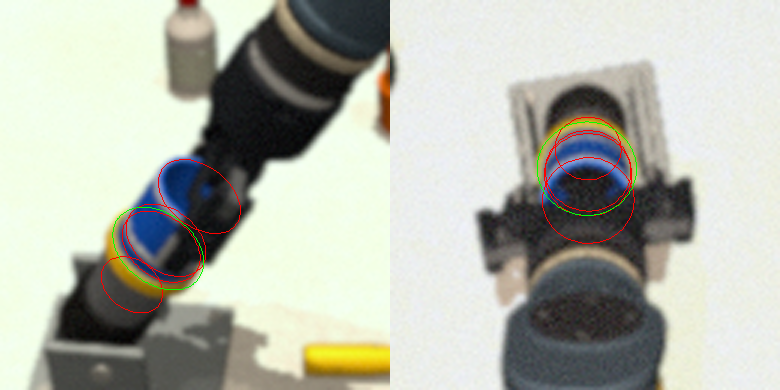

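Emit:
{"op": "drive_tool", "data": {
  "targets": [
    [[0,-5,0,0,0,0],[0,-15,0,0,0,0],[0,-30,0,0,0,0],[0,-50,0,0,0,0],[0,-75,0,0,0,0],[0,-100,0,0,0,0],[0,-120,0,0,0,0],[0,-120,0,0,0,0],[0,-120,0,0,0,0]]
  ]
}}

```text
t: 13.85
ee_pos: [0.5136, 0.0662, 0.2557]
ee_rot: [0.695, -0.667, -0.236, -0.13]
wrist_force: [-0.0, 0.8, -0.8]
gripper_width: 0.0851
```

```bash
python3 look.py e .0622; python3 -c "
from h import *
p,_=pose();print(p,delta([.4580,-.2755,.24],RD))"
```

```text
13.85 [-0.07  -0.547 -0.449  1.154  0.111 -0.196] [-0.   0.8 -0.8]
[0.5135509  0.06623332 0.25574259] (array([ 0.2, 12.7,  0.8]), array([0.0008, 0.0003, 0.0014]))
underside [0.54436091 0.07100736 0.20192074] tilt deg 0.09464020880905345
d along 0.07274638591666421 lat [-3.83097650e-06 -8.65329466e-04 -7.94782153e-05]
[0.51288924 0.06635294 0.2532587 ] (array([ -99.5,  -41.8, -329.2]), array([-0.0405,  0.1518,  0.52  ]))
```

View pics/e_side_raw.png

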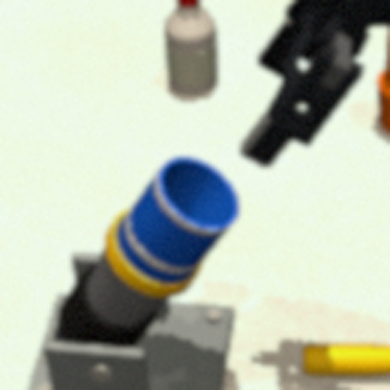

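View pics/e_top_raw.png

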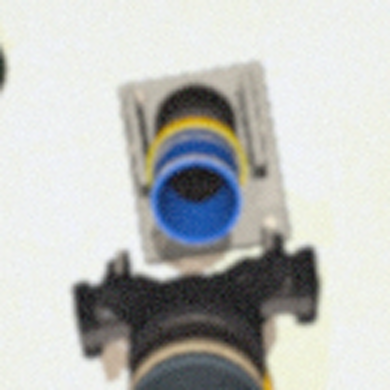

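Run:
```python
from h import *
S=eyes.capture("side");T=eyes.capture("top")
def px(c,u,v):
    x,y=proj(c,M+AX*.06)[0].astype(int); return (x-65+u/3-.33,y-65+v/3-.33)
X,e=tri(S,px(S,198.5,196),T,px(T,196,201.5)); print(X,e)
dv=X-M; print(dv@AX, dv-AX*(dv@AX), 'pred .063')
print(proj(S,M+AX*.063),px(S,198.5,196),proj(T,M+AX*.063),px(T,196,201.5))
```

```text
[0.54873859 0.07316348 0.19258659] 0.0010715001747744661
0.06233350275550181 [-0.00076991  0.0004853  -0.00039581] pred .063
[[303.95127264 187.48578049]] (np.float64(303.8366666666667), np.float64(188.0033333333333)) [[284.17238722 181.2989282 ]] (np.float64(284.00333333333333), np.float64(181.83666666666667))
```

Emit:
{"op": "drive_tool", "data": {
  "targets": [
    [[-10,-5,-33,-0.004,0.015,0.052],[-20,-10,-66,-0.008,0.03,0.104],[-30,-15,-99,-0.012,0.045,0.156],[-40,-20,-132,-0.016,0.06,0.208],[-50,-25,-165,-0.02,0.076,0.26],[-60,-28,-198,-0.024,0.091,0.312],[-70,-32,-231,-0.028,0.106,0.364],[-80,-35,-264,-0.032,0.121,0.416],[-90,-38,-297,-0.036,0.137,0.468],[-99,-42,-329,-0.04,0.152,0.52],[-99,-42,-329,-0.04,0.152,0.52],[-99,-42,-329,-0.04,0.152,0.52],[-99,-42,-329,-0.04,0.152,0.52]]
  ]
}}

```text
t: 15.35
ee_pos: [0.4582, -0.2744, 0.2394]
ee_rot: [0.708, -0.707, 0.0, 0.001]
wrist_force: [0.8, -0.1, -0.6]
gripper_width: 0.0846
```

Run:
```python
from h import *
P,_=pose(); print(P,delta([.4578,-.2755,.082],RD))
W=[]
for n in('side','top'):
    c=eyes.capture(n);im=cv2.convertScaleAbs(c['image'],alpha=1.8 if n=='side' else 2.4)
    x,y=proj(c,[.458,-.2755,.135])[0].astype(int); z=cv2.resize(im[y-50:y+50,x-50:x+50],None,fx=4,fy=4)
    th=np.linspace(0,6.3,80)
    for r_,h in((.022,0),(.028,.05),(.021,.135)):
        q=proj(c,np.array([.458,-.2755,h])+r_*np.c_[np.cos(th),np.sin(th),0*th]); cv2.polylines(z,[((q-[x-50,y-50]+.5)*4).astype(np.int32)],True,(255,0,255))
    W.append(z)
cv2.imwrite('pics/hose.png',np.hstack(W))
```

```text
[ 0.45819289 -0.27436753  0.23939168] (array([ -0.2, 157.4,  -1.4]), array([-0.0017,  0.0007, -0.0014]))
```

View pics/hose.png

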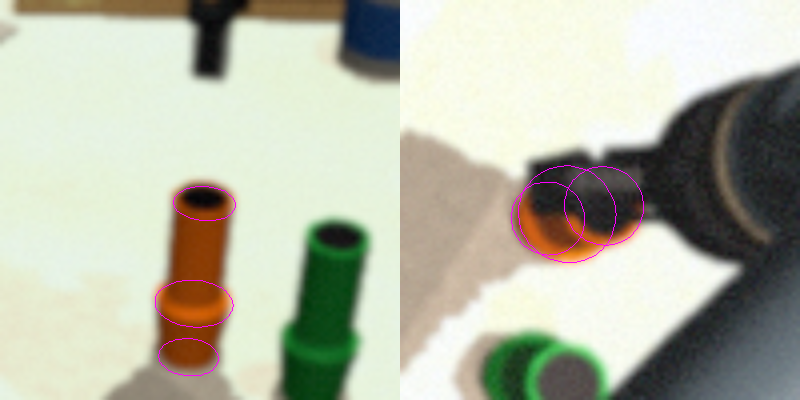

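Emit:
{"op": "drive_tool", "data": {
  "targets": [
    [[0,20,-1,-0.001,0,-0.001],[0,45,-1,-0.001,0,-0.001],[0,70,-1,-0.001,0,-0.001],[0,95,-1,-0.001,0,-0.001],[0,120,-1,-0.001,0,-0.001],[0,140,-1,-0.001,0,-0.001],[0,157,-1,-0.001,0,-0.001],[0,157,-1,-0.001,0,-0.001],[0,157,-1,-0.001,0,-0.001]]
  ]
}}

```text
t: 16.35
ee_pos: [0.4582, -0.2744, 0.0838]
ee_rot: [-0.707, 0.707, 0.001, -0.0]
wrist_force: [0.2, 0.3, 0.6]
gripper_width: 0.085
```

Emit:
{"op": "drive_tool", "data": {
  "targets": [
    [[0,0,0,0,0,0],[0,0,0,0,0,0],[0,0,0,0,0,0],[0,0,0,0,0,0],[0,0,0,0,0,0],[0,0,0,0,0,0],[0,0,0,0,0,0],[0,0,0,0,0,0],[0,0,0,0,0,0],[0,0,0,0,0,0],[0,0,0,0,0,0],[0,0,0,0,0,0]]
  ],
  "claw": 35,
  "grip_force": 30
}}

```text
t: 17.55
ee_pos: [0.459, -0.2753, 0.0852]
ee_rot: [-0.706, 0.708, 0.002, 0.0]
wrist_force: [-0.9, -2.0, 6.4]
gripper_width: 0.0413
```

Emit:
{"op": "drive_tool", "data": {
  "targets": [
    [[0,-10,0,0,0,0],[0,-30,0,0,0,0],[0,-60,0,0,0,0],[0,-100,0,0,0,0],[0,-140,0,0,0,0],[0,-180,0,0,0,0],[0,-215,0,0,0,0],[0,-230,0,0,0,0],[0,-230,0,0,0,0],[0,-230,0,0,0,0]]
  ]
}}

```text
t: 18.55
ee_pos: [0.4582, -0.2745, 0.3143]
ee_rot: [-0.707, 0.708, 0.001, -0.0]
wrist_force: [0.6, -0.1, -1.9]
gripper_width: 0.0411
```

```bash
python3 -c "
from h import *
L=.082
print(pose()[0],delta(M+AX*(.0625+.040+L),RP))"
```

```text
[ 0.45820848 -0.27445723  0.31428931] (array([ 31.6,  15. , 337.6]), array([ 0.0419, -0.1492, -0.5207]))
```

Emit:
{"op": "drive_tool", "data": {
  "targets": [
    [[3,0,33,0.004,-0.015,-0.052],[6,0,66,0.008,-0.03,-0.104],[9,0,100,0.012,-0.045,-0.156],[12,2,134,0.017,-0.06,-0.208],[15,4,168,0.021,-0.075,-0.26],[18,6,202,0.025,-0.09,-0.312],[22,8,236,0.029,-0.105,-0.364],[25,10,270,0.033,-0.12,-0.416],[28,11,304,0.038,-0.135,-0.469],[31,12,337,0.042,-0.149,-0.521],[31,12,337,0.042,-0.149,-0.521],[31,12,337,0.042,-0.149,-0.521],[31,12,337,0.042,-0.149,-0.521],[31,12,337,0.042,-0.149,-0.521]]
  ]
}}

```text
t: 19.95
ee_pos: [0.4887, 0.0615, 0.3012]
ee_rot: [0.695, -0.667, -0.234, -0.13]
wrist_force: [-0.2, -0.3, -0.5]
gripper_width: 0.0415
```

```bash
cat > look2.py <<'E'
import sys
from h import *
tag=sys.argv[1]; L=.085
MR=M+AX*.0625
s=ctrl.read_state(); p,r=pose(); print(s['t'],'tool force',r.inv().apply(s['wrist_force']).round(2),'pos',p.round(4))
ty=r.apply([0,1,0]); und=p+ty*L; dv=und-MR
print('tilt',np.degrees(np.arccos(-ty@AX)).round(2),'d',(dv@AX).round(4),'lat tool',r.inv().apply(dv).round(4)); W=[]
th=np.linspace(0,2*np.pi,80); bx,bz=r.apply([1,0,0]),r.apply([0,0,1]); H=65
for n in('side','top'):
    c=eyes.capture(n);im=cv2.convertScaleAbs(c['image'],alpha=1.8 if n=='side' else 2.4)
    x,y=proj(c,M+AX*.1)[0].astype(int)
    z=cv2.resize(im[y-H:y+H,x-H:x+H],None,fx=3,fy=3,interpolation=cv2.INTER_CUBIC); W.append(z.copy())
    for rad,h in((.022,0),(.028,.05),(.021,.135)):
        q=proj(c,und-ty*h+rad*(np.outer(np.cos(th),bx)+np.outer(np.sin(th),bz))); cv2.polylines(z,[((q-[x-H,y-H]+.5)*3).astype(np.int32)],True,(0,0,255))
    q=proj(c,MR+.0315*(np.outer(np.cos(th),RP.apply([1,0,0]))+np.outer(np.sin(th),RP.apply([0,0,1])))); cv2.polylines(z,[((q-[x-H,y-H]+.5)*3).astype(np.int32)],True,(0,255,0))
    cv2.imwrite(f'pics/{tag}_{n}.png',np.hstack([W[-1],z]))
E
python3 look2.py f; python3 -c "
from h import *
print(delta(M+AX*(.0625+.040+.085),RP))"
```

```text
19.95 tool force [-0.43  0.35 -0.28] pos [0.4887 0.0615 0.3012]
tilt 0.08 d 0.0394 lat tool [ 0.0004 -0.0394 -0.0017]
(array([-0.9, -0.2,  1.6]), array([ 0.0009, -0.0019, -0.0004]))
```

View pics/f_side.png

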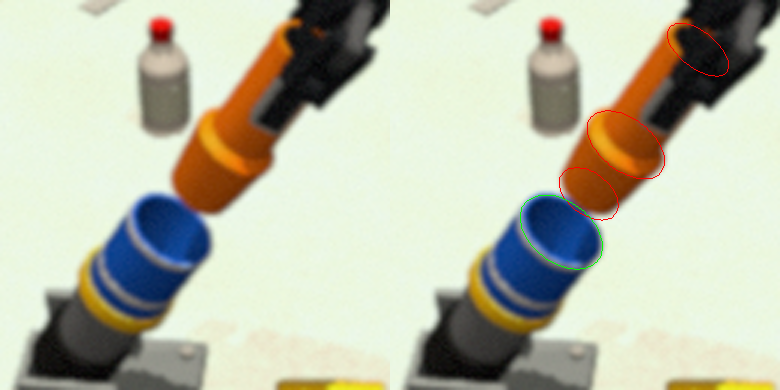

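View pics/f_top.png

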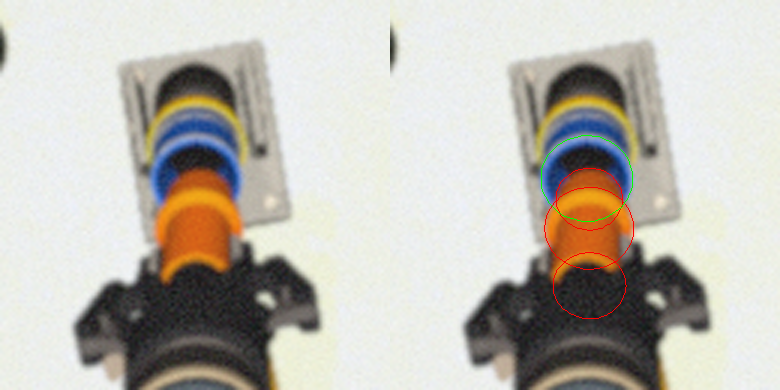

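Emit:
{"op": "drive_tool", "data": {
  "targets": [
    [[-0.6,5,0.6,0,0,0],[-1.2,10,1.2,0,-0.001,0],[-1.2,16,1.2,0,-0.001,0],[-1.2,22,1.2,0,-0.001,0],[-1.2,28,1.2,0,-0.001,0],[-1.2,34,1.2,0,-0.001,0],[-1.2,40,1.2,0,-0.001,0],[-1.2,46,1.2,0,-0.001,0],[-1.2,50,1.2,0,-0.001,0],[-1.2,54,1.2,0,-0.001,0],[-1.2,57,1.2,0,-0.001,0],[-1.2,60,1.2,0,-0.001,0],[-1.2,60,1.2,0,-0.001,0],[-1.2,60,1.2,0,-0.001,0]]
  ]
}}

```text
t: 21.45
ee_pos: [0.5173, 0.0672, 0.2491]
ee_rot: [0.695, -0.667, -0.235, -0.13]
wrist_force: [0.3, 0.8, -0.6]
gripper_width: 0.0415
```

```bash
python3 look2.py g
```

```text
21.45 tool force [0.05 0.75 0.76] pos [0.5173 0.0672 0.2491]
tilt 0.05 d -0.0202 lat tool [-0.0002  0.0202 -0.0005]
```

View pics/g_side.png

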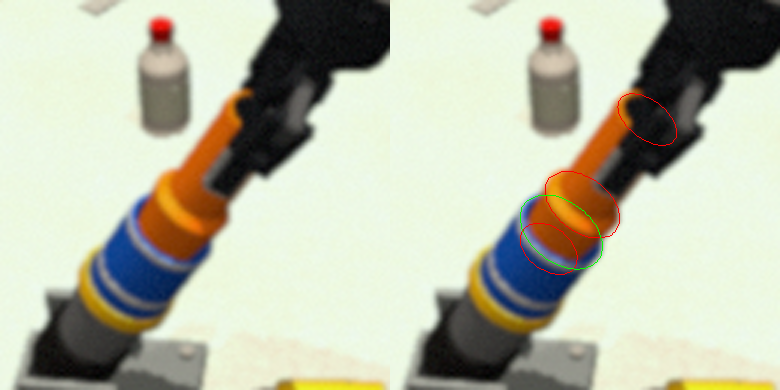

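View pics/g_top.png

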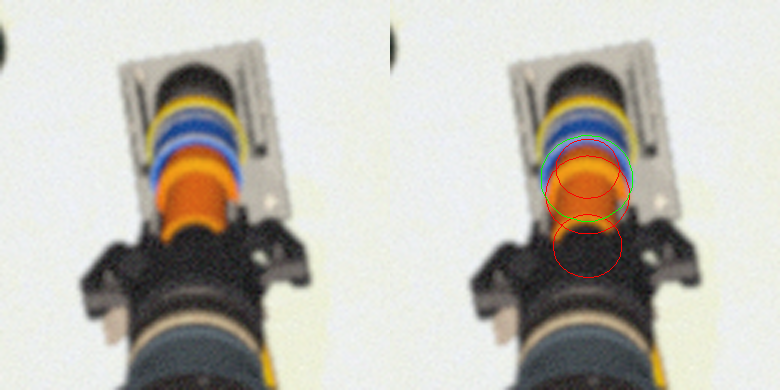

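The tail is in the reducer's cup and free. Next I'll feed it in slowly.

Emit:
{"op": "drive_tool", "data": {
  "targets": [
    [[0,3,0,0,0,0],[0,6,0,0,0,0],[0,9,0,0,0,0],[0,12,0,0,0,0],[0,14,0,0,0,0],[0,16,0,0,0,0],[0,16,0,0,0,0]]
  ]
}}

```text
t: 22.25
ee_pos: [0.5253, 0.0685, 0.2352]
ee_rot: [0.695, -0.667, -0.235, -0.13]
wrist_force: [-0.4, 0.2, -0.5]
gripper_width: 0.0411
```

Emit:
{"op": "drive_tool", "data": {
  "targets": [
    [[0,1,0,0,0,0],[0,2,0,0,0,0],[0,3,0,0,0,0],[0,3,0,0,0,0]]
  ]
}}

```text
t: 22.65
ee_pos: [0.5268, 0.0688, 0.2326]
ee_rot: [0.695, -0.667, -0.235, -0.13]
wrist_force: [0.6, 1.2, -0.5]
gripper_width: 0.0412
```

```bash
python3 look2.py h
```

```text
22.65 tool force [0.42 0.85 1.07] pos [0.5268 0.0688 0.2326]
tilt 0.02 d -0.0393 lat tool [-0.0001  0.0393 -0.0003]
```

Emit:
{"op": "drive_tool", "data": {
  "targets": [
    [[0,1,0,0,0,0],[0,2,0,0,0,0],[0,3,0,0,0,0],[0,3,0,0,0,0]]
  ]
}}

```text
t: 23.15
ee_pos: [0.5283, 0.0692, 0.2301]
ee_rot: [0.695, -0.667, -0.235, -0.13]
wrist_force: [-0.0, 0.4, -0.4]
gripper_width: 0.0413
```

Emit:
{"op": "drive_tool", "data": {
  "targets": [
    [[0,1,0,0,0,0],[0,2,0,0,0,0],[0,2,0,0,0,0],[0,2,0,0,0,0]]
  ]
}}

```text
t: 23.55
ee_pos: [0.5294, 0.0693, 0.2285]
ee_rot: [0.695, -0.667, -0.235, -0.13]
wrist_force: [-1.2, 0.1, 1.2]
gripper_width: 0.0419
```

```bash
python3 look2.py i
```

```text
23.55 tool force [-0.38 -1.6   0.32] pos [0.5294 0.0693 0.2285]
tilt 0.03 d -0.0442 lat tool [ 0.0001  0.0442 -0.0002]
```

Contact came at the expected depth, about 44 mm, with about 2 N axially. I'll release.

Emit:
{"op": "drive_tool", "data": {
  "targets": [
    [[0,0,0,0,0,0],[0,0,0,0,0,0],[0,0,0,0,0,0],[0,0,0,0,0,0],[0,0,0,0,0,0],[0,0,0,0,0,0],[0,0,0,0,0,0],[0,0,0,0,0,0],[0,0,0,0,0,0],[0,0,0,0,0,0]]
  ],
  "claw": 80
}}

```text
t: 24.65
ee_pos: [0.5294, 0.0693, 0.2285]
ee_rot: [0.695, -0.667, -0.235, -0.13]
wrist_force: [0.1, -0.2, 0.5]
gripper_width: 0.0803
```

Emit:
{"op": "drive_tool", "data": {
  "targets": [
    [[0,-5,0,0,0,0],[0,-15,0,0,0,0],[0,-30,0,0,0,0],[0,-50,0,0,0,0],[0,-75,0,0,0,0],[0,-100,0,0,0,0],[0,-120,0,0,0,0],[0,-130,0,0,0,0],[0,-130,0,0,0,0],[0,-130,0,0,0,0]]
  ]
}}

```text
t: 25.65
ee_pos: [0.4651, 0.0592, 0.3407]
ee_rot: [0.695, -0.667, -0.235, -0.13]
wrist_force: [0.2, 0.3, -1.2]
gripper_width: 0.0797
```

```bash
python3 look2.py j
python3 - <<'E'
from h import *
# expected final: port mouth sag 3mm
S=eyes.capture('side');T=eyes.capture('top')
for n,c in(('side',S),('top',T)):
    cv2.imwrite(f'pics/fin_{n}.png',cv2.convertScaleAbs(c['image'],alpha=1.8))
    print(n,proj(c,M+AX*.100)[0].astype(int),proj(c,M+AX*(-.003+.065-.044+.135)))
E
```

```text
25.65 tool force [-0.43  1.16  0.32] pos [0.4651 0.0592 0.3407]
tilt 0.02 d 0.0855 lat tool [-0.0001 -0.0855 -0.0003]
side [312 176] [[325.76672997 158.86895066]]
top [284 187] [[284.19304883 198.37947975]]
```

View pics/j_side.png

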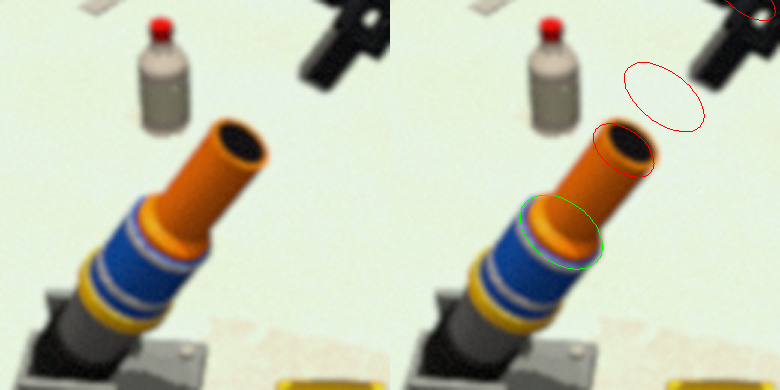

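View pics/j_top.png

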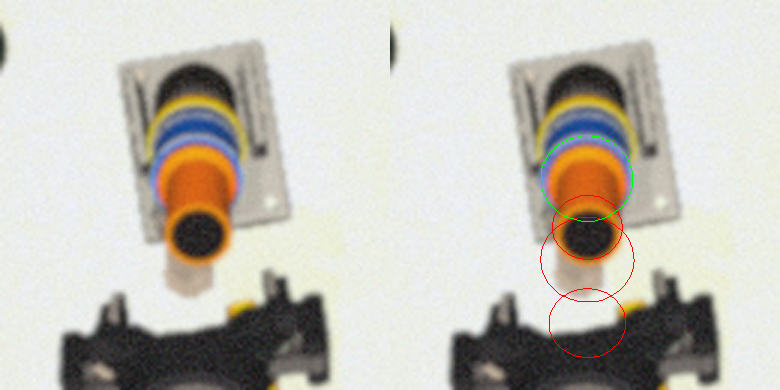

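View pics/fin_side.png

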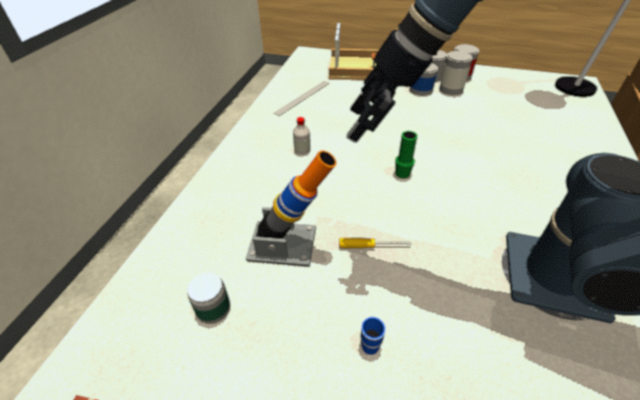

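```bash
cat > fin.py <<'E'
from h import *
S=eyes.capture('side');T=eyes.capture('top'); W=[]
for n,c in(('side',S),('top',T)):
    x,y=proj(c,M+AX*.08)[0].astype(int);b=c['image'][y-50:y+50,x-50:x+50];W.append(cv2.resize(cv2.convertScaleAbs(b,alpha=1.5 if n=='side' else 2.2),None,fx=4,fy=4,interpolation=cv2.INTER_CUBIC));print(n,x-50,y-50)
cv2.imwrite('pics/finz.png',np.hstack(W))
for s,t in(((327.7,158.3),(285,200.3)),):
    X,e=tri(S,s,T,t);dv=X-M;print(X,e,dv@AX,RP.inv().apply(dv))
E
python3 fin.py
```

```text
side 257 132
top 234 134
[0.50116737 0.06407536 0.27234975] 0.00039890176092342026 0.155612666268866 [-0.00282955 -0.15561267 -0.00102036]
```

View pics/finz.png

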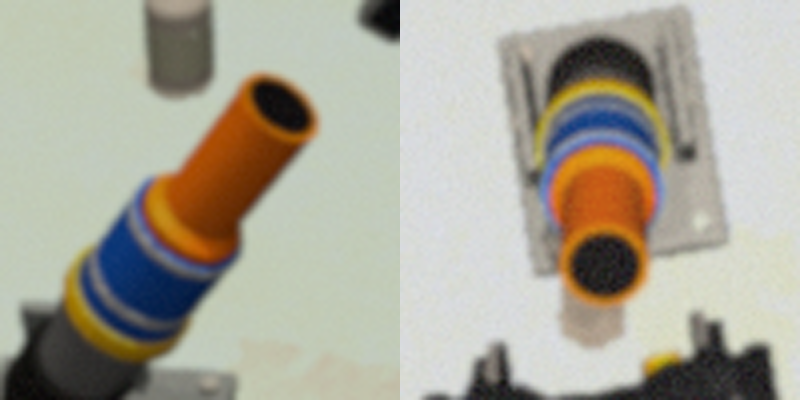

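```bash
cat > fit.py <<'E'
from h import *
from scipy.optimize import minimize
import sys
th=np.linspace(0,2*np.pi,60)
def sil(c,und,ax,org,shape,k,lo=.044):
    u=np.cross(ax,[0,1,0]);u/=np.linalg.norm(u);v=np.cross(ax,u)
    rg=lambda h,r:proj(c,und+ax*h+r*(np.outer(np.cos(th),u)+np.outer(np.sin(th),v)))
    m=np.zeros(shape,np.uint8)
    for a in([(lo,.022+.12*lo),(.05,.028)],[(.05,.028),(.056,.028)],[(.056,.021),(.135,.021)]):
        q=np.concatenate([rg(*x) for x in a]); q=((q-org+.5)*k*16).astype(np.int32); cv2.fillConvexPoly(m,cv2.convexHull(q),255,lineType=cv2.LINE_AA,shift=4)
    return m
def mask(im,org,n,k):
    b=cv2.resize(im[org[1]:org[1]+n,org[0]:org[0]+n],None,fx=k,fy=k,interpolation=cv2.INTER_CUBIC)
    h=cv2.cvtColor(b,cv2.COLOR_BGR2HSV); m=cv2.inRange(h,(3,140,25),(19,255,255))
    cs=max(cv2.findContours(m,0,1)[0],key=cv2.contourArea); o=np.zeros_like(m);cv2.fillPoly(o,[cs],255);return o
k=6;n=80
def fit(ims,cams,f,x0,ctr,tag,step,lo):
    obs=[]
    for im,c in zip(ims,cams):
        org=proj(c,ctr)[0].astype(int)-n//2; obs.append((c,org,mask(im,org,n,k)))
    def cost(x):
        u,a=f(x); return sum(np.abs(sil(c,u,a,o,m.shape,k,lo).astype(int)-m).sum()/255./k/k for c,o,m in obs)
    best=None
    x=np.array(x0,float)
    for _ in range(3):
        sx=np.vstack([x]+[x+np.eye(len(x))[i]*step[i] for i in range(len(x))])
        r=minimize(cost,x,method='Nelder-Mead',options=dict(initial_simplex=sx,maxiter=400,xatol=1e-5,fatol=.01)); x=r.x
    u,a=f(x); W=[]
    for c,o,m in obs:
        W.append(cv2.merge([m,sil(c,u,a,o,m.shape,k,lo),m*0]))
    cv2.imwrite(f'pics/{tag}.png',cv2.resize(np.hstack(W),(800,400)))
    return x,r.fun,[m.sum()/255/k/k for _,_,m in obs]
S=eyes.capture('side');T=eyes.capture('top')
if len(sys.argv)>1:
    ims=[cv2.imread(f'pics/{v}0.png') for v in('side','top')]
    print(fit(ims,(S,T),lambda x:(x[:3],np.array([x[3],x[4],1])/np.linalg.norm([x[3],x[4],1])),[.458,-.2755,0,0,0],np.array([.458,-.2755,.07]),'fit0',[.003,.003,.003,.02,.02],0.0))
bx,bz=RP.apply([1,0,0]),RP.apply([0,0,1])
def f(x):
    a=AX+x[3]*bx+x[4]*bz;a/=np.linalg.norm(a); return M+AX*(x[0]+.065)+bx*x[1]+bz*x[2],a
for lo in(.046,.049):print(lo,fit((S['image'],T['image']),(S,T),f,[-.047,-.001,-.0005,0,0],M+AX*.1,'fit1',[.003,.002,.002,.02,.02],lo))
E
python3 fit.py 1
```

```text
(array([ 0.4607834 , -0.28854983,  0.00214165, -0.0386123 ,  0.29451299]), np.float64(365.4430283224401), [np.float64(570.25), np.float64(255.08333333333334)])
0.046 (array([-0.04669968, -0.00250573, -0.00181545,  0.00885225,  0.01457162]), np.float64(210.80795206971678), [np.float64(993.5555555555555), np.float64(798.4722222222222)])
0.049 (array([-0.04703506, -0.00164132,  0.00077162,  0.00195449, -0.00529968]), np.float64(193.72581699346404), [np.float64(993.5555555555555), np.float64(798.4722222222222)])
```

View pics/fit1.png

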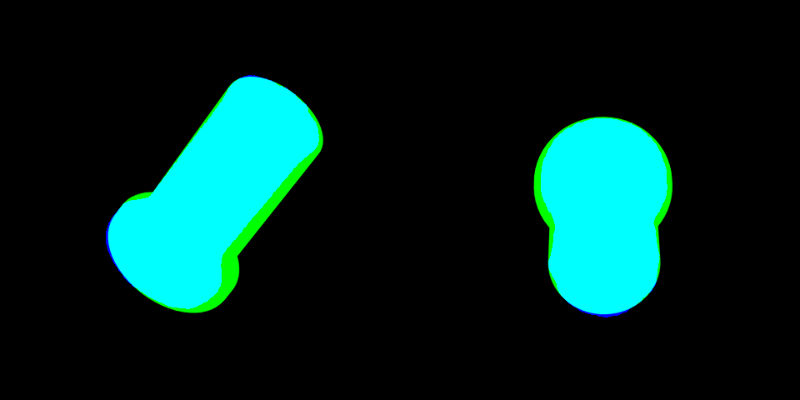

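View pics/fit0.png

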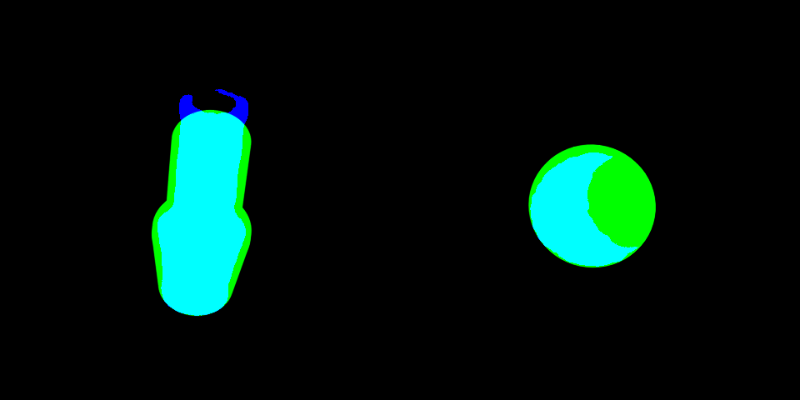

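The model fit to the released hose tail gives an underside 47.0 mm below the free-state reducer mouth, close to the nominal 44 mm plus 3 mm sag. Its tilt is under 1°. I'm handing in.

```bash
python3 -c "
from cell import ctrl,job_done
print(ctrl.read_state()['t'],job_done())"
```

```text
the job is handed in; nothing more can be done
26.05 None
```

I set the large blue reducer into the leaning port and let go. I then set the orange hose tail into the reducer, let go, backed off about 130 mm, and handed in at about 26 s.

- **Forces:** I stopped at first light contact each time, about 2–3 N at the wrist. That is well short of the 12 N or so that wedges the tapers.
- **Reducer:** after release its mouth measured 62.3 mm beyond the free port mouth along the axis, against 63 mm expected. It was within about 1 mm sideways.
- **Hose tail:** my two final checks disagreed somewhat.
  - The outline fit to both cameras put it at nominal depth and less than 1° off axis.
  - A single hand-picked point on its top rim put it about 2.5 mm shallower, with about 1° of lean. That is within pixel error, and I trusted the outline fit.
- **Failed fits:** some of my automatic image fits failed: two on the yellow port rim and one on the standing hose tail. I didn't rely on those fits alone. I placed the port using hand-picked points in both cameras and overlays.
- **Surroundings:** the paint tin, glue bottle, screwdriver, small reducer and green tail look unmoved in the last side picture.

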